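# Jack a sagging display shelf level and hold it

### The job

The front of the picture stall's display shelf has sagged: take the black rubber pad out of the green tray, stand it in the cup (saddle) of the blue jack, and slide the jack so that the saddle with the pad is centred under the red lift mark on the shelf's steel lug. Pump the jack handle once to bed the pad (all the way down, then let it come all the way back up), then press the handle fully down again and finish while holding it down, so that the shelf stays raised level. Lift the shelf only with the jack, never by pushing on it, and leave the other tray pieces, the tape roll and the loose framed picture where they are.

Things in the scene. Friction and masses are not known exactly. Their poses are not given: they have to be found in the camera images.
- pad_mid (a point): Centre (half-way up) of the loose black rubber pad, an upright cylinder 42 mm in diameter and 50 mm tall, about 80 g. It starts standing in one of the three compartments of the tray, on a floor 4 mm above the table; z up.
- tray: Fixed green tray open at the top, 124 mm (its x) by 250 mm (its y), walls 30 mm high and 4 mm thick, floor 4 mm thick. Two dividers split it along its y into three compartments, each about 116 mm (x) by 78 mm (y), centred 82 mm apart. Origin: centre of its underside; x and y along its sides, z up.
- jack: Loose blue lever jack, 1 kg, on the table. Origin: on the table below the saddle's axis; z up. Round base 84 mm wide, two flat legs 36 mm wide, 12 mm thick, 145 mm out: along its (-x,+y) diagonal under the handle, along (-x,-y) with a carrying post. Slide it flat by the post. Any yaw works; with its x along the stand's x, handle and post lie clear of the shelf.
- post_grip (a point): Grip point on the axis of the jack's grey carrying post, 60 mm above the jack's underside: an upright square post 24 by 24 mm, sides along the jack's x and y, top 80 mm above the table, at (-92, -92) mm in the jack's frame. Pinch it from above.
- saddle_seat (a point): Centre of the inner floor of the jack's steel saddle, a round cup 54 mm wide inside at the mouth, 62 mm outside, rim only 4 mm high. 75 mm above the table with the handle up; it rises straight up by 60 mm per rad of handle, 36 mm in all. With the pad standing in it and the handle up, the pad's top is about 9 mm below the sagging lug, so it can be slid in.
- jack_handle (a joint): Pump handle angle in rad: 0 = fully up (sprung back there by itself when released), 0.6 = fully down at its stop. There is no ratchet: let go and the handle rises and the shelf sinks. Pushing down at handle_grip takes 3 N at first and 6 to 12 N with the shelf's weight on it.
- handle_grip (a point): Middle, on the axis, of the handle's black rubber grip, a round bar 24 mm thick, 90 mm long. The handle runs straight from its pivot towards the jack's (-x,+y) diagonal, when up rising 0.5 rad from the level. Pivot: (-25,+25) mm in the jack's frame, 62 mm up; this point is 155 mm from it. About 136 mm above the table when up; fully down 47 mm, and 18 mm farther out. Press it from above.
- lift_mark (a point): Lift point on the underside of the steel lug, right below the red disc (24 mm wide) on the lug's top. The lug is 44 mm wide, 8 mm thick and sticks out of the shelf's front edge: its tip is 20 mm in front of the mark, the shelf's front edge about 48 mm behind it. Sagging, this point is about 134 mm above the table; level, 160 mm. The point's frame tilts with the shelf.
- stand: Fixed dark wood stand of the shelf. Origin: on the table straight below the lift mark; its +x points from the lug towards the hinge, 300 mm away; y along the shelf, 400 mm wide. The plywood shelf (about 2.4 kg, pictures fixed on it) hinges there; it rests sagging by 0.085 rad on two front stop posts 35 mm square at x = 85 mm, y = -165 and +165 mm, and sinks back on them by itself; z up.
- wood_block: Bystander: light wooden block 40 x 40 x 50 mm in another tray compartment. Origin: centre of its underside.
- spacer_ring: Bystander: brass ring, 44 mm across and 35 mm high, in another tray compartment. Origin: centre of its underside.
- tape_roll: Bystander: brown roll of packing tape lying flat on the table, 90 mm across, 24 mm high. Origin: centre of its underside.
- small_frame: Bystander: loose small framed picture lying flat on the table, 85 x 100 x 27 mm, brick-red sides, gilt rim. Origin: centre of its underside.
Things that resemble listed ones, but are neither listed nor needed, are in the scene too. Leave any pink, turquoise or white look-alike of the part that bears pad_mid alone.

How it is judged:
On the way, in this order (a step that is already met when the one before it is completed fails the run):
1. the pad stands in the saddle cup, let go (horizontal distance between pad_mid and saddle_seat below 0.01 m and z of pad_mid in the frame of saddle_seat between 0.018 and 0.03 m and angle between pad_mid's own z axis and vertical below 0.15 rad and contact force between the fingers and pad below 0.3 N), for 0.2 s.
2. the saddle with the pad is at rest under the lift mark (horizontal distance between pad_mid and saddle_seat below 0.01 m and z of pad_mid in the frame of saddle_seat between 0.018 and 0.03 m and angle between pad_mid's own z axis and vertical below 0.15 rad and horizontal distance between saddle_seat and lift_mark below 0.015 m and angle between jack's own z axis and vertical below 0.06 rad and linear speed of jack below 0.03 m/s), for 0.2 s.
3. first stroke: the handle is fully down and the shelf is up (horizontal distance between pad_mid and saddle_seat below 0.01 m and z of pad_mid in the frame of saddle_seat between 0.018 and 0.03 m and angle between pad_mid's own z axis and vertical below 0.15 rad and horizontal distance between saddle_seat and lift_mark below 0.015 m and angle between jack's own z axis and vertical below 0.06 rad and value of joint jack_handle above 0.53 rad and height (world z) of lift_mark above 0.153 m), for 0.1 s.
4. the handle is back up and the shelf down (value of joint jack_handle below 0.08 rad and height (world z) of lift_mark below 0.139 m), for 0.1 s.
At the end, for the whole second after the job is handed in: Robot holds the handle down (over 0.53 rad, over 1 N); at rest; lift mark over 153 mm high (level is 160), carried by the pad (over 3 N); pad upright in the saddle within 10 mm of its centre; saddle within 15 mm of the lift mark; jack upright (all of step 3 and velocity of joint jack_handle between -0.2 and 0.2 rad/s and contact force between pad and stand above 3 N and contact force between any of the fingers, the arm and jack above 1 N); the arm keeps its last pose, push and grip.
It fails at once if wood block moved more than 25 mm (distance of wood_block from where it was at the start of the episode above 0.025 m).
It fails at once if spacer ring moved more than 25 mm (distance of spacer_ring from where it was at the start of the episode above 0.025 m).
It fails at once if tape roll moved more than 25 mm (distance of tape_roll from where it was at the start of the episode above 0.025 m).
It fails at once if small frame moved more than 25 mm (distance of small_frame from where it was at the start of the episode above 0.025 m).
It fails at once if the robot pushes on the shelf or its stand (over 5 N) (contact force between any of the fingers, the arm and stand above 5 N).
It also fails if it takes over 72 s, if anything falls off the work surface, if the arm or the gripper's body presses on something with over 40 N, if the wrist force passes 120 N, or if a joint passes its speed limit or range.

### The arm

A 6-joint arm with a two-finger parallel gripper is mounted at the origin on the work surface. World frame = base frame: x ahead of the robot, y to its left, z up, the work surface at z = 0. Lengths are in m, angles in rad, forces in N, time in s.
With the tool pointing down it reaches from about 0.3 to 0.775 m from the base axis. Payload 14.6 kg.
Tool frame: the origin (TCP) lies on the centre line of the jaws, within the pads' length; the fingertips stand 25 mm ahead of it and the grasp point (between the pads) lies 6 mm ahead of it (ctrl.tip_reach is the distance from the TCP to the fingertips, in m); z points along the fingers, y is the line along which they close (so a half turn about z gives the same grasp; the last joint's range is limited). The gripper opens to 94 mm and grips with 3 to 60 N. Pads are 16 mm wide; open, the fingers measure 119 mm over their backs; the gripper's body (75 mm by 177 mm) begins 78 mm behind the grasp point.
Start: joints at [-1.401, 0.3, 1.521, -0, 1.321, -0.067], TCP at [0.129, -0.535, 0.23] pointing down, gripper open.
Joint ranges: [-3.03, 3.03], [-0.79, 2.21], [0.23, 2.52], [-1.04, 4.18], [0, 3.07], [-2.55, 2.55]. Speed limits (rad/s): [2.22, 2.22, 2.57, 3.14, 3.14, 3.14].

### API

Orientations are given as [roll, pitch, yaw] about the fixed x, y, z axes, in that order (R = Rz(yaw) Ry(pitch) Rx(roll)).
In Python, from station import ctrl gives the robot as it stands. The module is installed in compiled form; this text tells all that it offers.
- The arm moves only by the tool apply_moves, never from a script. Its argument "deltas" is a list of rows, each a list of 7 numbers: the closure in counts, from 0 (fully open) to 255 (shut), then the shift along the world's x, y, z in cm, then the turn, a rotation vector about the world's x, y, z in rad. In form: [[jaw, tx, ty, tz, ax, ay, az], ...]. A call has 1 to 10 rows; each row shifts and turns the commanded pose from where the row before left it; what a row does not reach is not made up. A row lasts 1/10 s, in which the tool goes at most 50 mm and 8.59 degrees, less where a joint would pass 70% of its speed; a pose out of reach is approached as far as the arm can. A call with a gripper value outside its range is refused whole. The fingers move at their own pace and stop on an object; "grip_force" is the grip in N (left out, the last holds). Time passes only in rows, so rows that do not move let the fingers close. It gives the time, the measured TCP pose, the force, the opening and the grip force at its end, in the units of the state.
- ctrl.get_obs(): the state, without advancing time (a new reading comes with each control period).
- ctrl.camera(name): name is "side" or "top" or "wrist"; returns a dict with "img" (480x640x3 uint8, red, green, blue), "K" (3x3 intrinsics, pixels), "k1" (the pictures are not rectified: a ray, as slopes to the right and down, at radius r is drawn at 1 + k1 r^2 times it, then the intrinsics apply), "pose" (4x4, takes a point from camera to world coordinates); the wrist camera has in their place "hand_eye" (4x4, takes a point from camera to tool coordinates, whose origin is the TCP and whose axes are the flange's). Camera axes: x right, y up, looking along -z (the intrinsics and any distortion apply to the point x, -y, -z); pixel columns grow to the right and rows downward; lengths in m; the calibration is good to about 2 mm. A picture is of the moment at which its call begins: read the wrist's pose just before it. There is no depth.
- ctrl.hand_in(): hands the job in; it is judged then, once.
The state is a dict: "time_s": time; "qpos": joint angles; "joint_vel": joint speeds; "tau": joint torques, N m; "ee_pos": TCP position; "eef_rot": TCP orientation; "force": force on the tool from outside, world axes, zero at the start; "moment": the same for the moment, N m; "grip_width": finger opening in m; "grip_force": force on a finger pad.
Only numpy, scipy, OpenCV 4.12 (cv2) and the standard library are available. Lean on these libraries where they do the work, as an engineer would, in place of code of your own. Each camera call takes 0.05 s, during which the arm holds its last target. There are 200 camera calls.

## Working session

There is one attempt and no reset: what is moved stays moved. The work goes in short steps, Python scripts to look and compute and a tool call to move; the robot and the scene stay as the last step left them, time stands still between calls to the robot, and variables do not carry over. Pictures are saved under pics/ and viewed, at most 12 in all, crops included, and the job is handed in when it is done.

Besides the shell and the picture viewer there is one more tool, called after "Emit:" as name([rows], argument=value, ...), one row to a line, values as JSON. apply_moves: Moves the arm, as the interface text tells. Its arguments: {"type":"object","properties":{"deltas":{"type":"array"},"grip_force":{"type":"number"}},"required":["deltas"]}

```bash
mkdir -p pics
cat > h.py <<'E'
import numpy as np, cv2
from station import ctrl
from scipy.spatial.transform import Rotation as R
def snap(name,fn):
    o=ctrl.get_obs(); c=ctrl.camera(name)
    if 'pose' not in c:
        T=np.eye(4);T[:3,:3]=R.from_euler('xyz',o['eef_rot']).as_matrix();T[:3,3]=o['ee_pos'];c['pose']=T@c['hand_eye']
    cv2.imwrite('pics/'+fn+'.png',c['img'][:,:,::-1]); np.savez('pics/'+fn+'.npz',K=c['K'],k1=c['k1'],pose=c['pose'])
    return c
def pt(fn,u,v,z):
    c=np.load('pics/'+fn+'.npz');K=c['K'];k1=float(c['k1'])
    d=cv2.undistortPoints(np.array([[[u,v]]],float),K,np.array([k1,0,0,0,0.]),)[0,0]
    P=c['pose'];r=P[:3,:3]@np.array([d[0],-d[1],-1]);o=P[:3,3]
    return o+r*(z-o[2])/r[2]
def proj(fn,p):
    c=np.load('pics/'+fn+'.npz');q=np.linalg.inv(c['pose'])@np.append(p,1);x,y=q[0]/-q[2],q[1]/q[2]
    s=1+float(c['k1'])*(x*x+y*y);return (c['K']@[x*s,y*s,1])[:2]
E
python3 - <<'E'
from h import *
for n in('top','side'):
    c=snap(n,n+'0');print(c['K'],c['k1'],c['pose'])
print(ctrl.get_obs(),ctrl.tip_reach)
E
```

```text
[[504.37985035   0.         312.82846569]
 [  0.         504.37985035 237.25329382]
 [  0.           0.           1.        ]] -0.011979353796845643 [[ 0.04359683  0.97672335 -0.21002575  0.26078358]
 [-0.99903272  0.04141431 -0.01478077  0.01156428]
 [-0.00573865  0.21046699  0.97758412  1.14845015]
 [ 0.          0.          0.          1.        ]]
[[472.10663928   0.         311.08713512]
 [  0.         472.10663928 227.15874561]
 [  0.           0.           1.        ]] 0.025839440538446265 [[ 0.99808544  0.05037321 -0.03588853  0.4518114 ]
 [-0.05991388  0.64337841 -0.7632002  -0.76879477]
 [-0.01535494  0.76388923  0.64516468  0.77084127]
 [ 0.          0.          0.          1.        ]]
{'time_s': 0.1, 'qpos': array([-1.40062960e+00,  3.00410400e-01,  1.52149851e+00, -1.84243783e-05,
        1.32069592e+00, -6.65913433e-02]), 'joint_vel': array([-0.00035343,  0.00032927, -0.00282165, -0.00017511, -0.00139539,
        0.0008561 ]), 'tau': array([ 9.56664808e-04, -5.32643723e+01, -3.53283799e+01,  7.09592854e-02,
        2.35332007e-02, -3.94556946e-05]), 'ee_pos': array([ 0.12896713, -0.53445858,  0.22995454]), 'eef_rot': array([-3.14058154e+00, -4.95450767e-05,  2.36762616e-01]), 'force': array([0.60365972, 0.10660993, 0.69913925]), 'moment': array([-0.0075994 ,  0.02393127,  0.02246419]), 'grip_force': 0.0, 'grip_width': 0.0939894138936759} 0.025
```

View pics/top0.png

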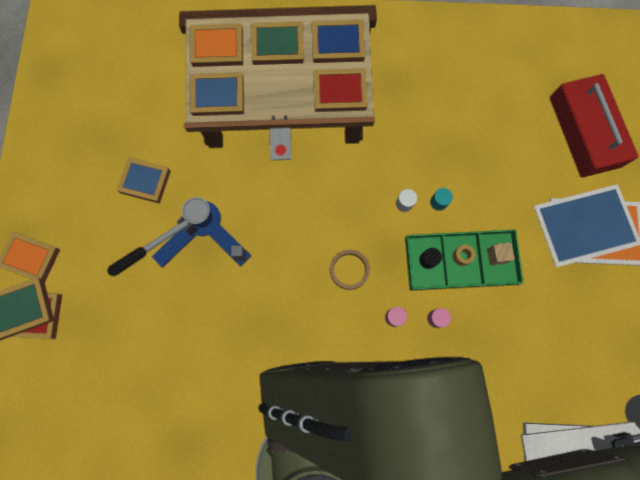

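View pics/side0.png

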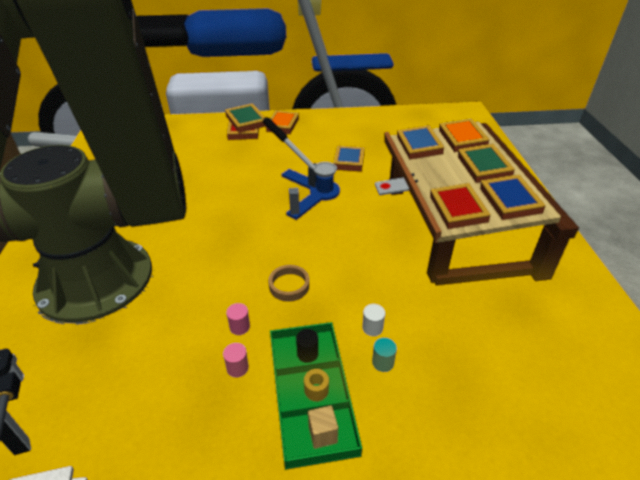

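The top view shows the black pad at (431,257) in the tray, the saddle at (197,211), the post top at (237,251), the grip at (127,261), the red mark at (281,150), the tape at (350,269), and the small frame at (144,178). The side view agrees.

Run:
```python
from h import *
for n,l in (('top0',dict(pad=(431,256,.054),saddle=(197,211,.077),post=(237,251,.08),grip=(127,261,.136),mark=(281,150,.142),lugL=(272,128,.142),lugR=(291,128,.142),tape=(350,269,.024),
 shL=(186,127,.13),shR=(374,123,.13),trA=(407,236,.03),trB=(518,231,.03))),('side0',dict(pad=(307,334,.054),saddle=(323,170,.077),post=(293,190,.08),grip=(273,128,.136),mark=(385,186,.142)))):
    for k,(u,v,z) in l.items(): print(n,k,pt(n,u,v,z).round(4))
```

```text
top0 pad [ 0.4648 -0.2335  0.054 ]
top0 saddle [0.5393 0.2852 0.077 ]
top0 post [0.4531 0.1898 0.08  ]
top0 grip [0.4127 0.4036 0.136 ]
top0 mark [0.6634 0.1025 0.142 ]
top0 lugL [0.7126 0.1247 0.142 ]
top0 lugR [0.7143 0.084  0.142 ]
top0 tape [ 0.4329 -0.0582  0.024 ]
top0 shL [0.7129 0.3131 0.13  ]
top0 shR [ 0.7388 -0.0947  0.13  ]
top0 trA [ 0.513  -0.1848  0.03  ]
top0 trB [ 0.5354 -0.4369  0.03  ]
side0 pad [ 0.4657 -0.2267  0.054 ]
side0 saddle [0.5361 0.2844 0.077 ]
side0 post [0.4537 0.1959 0.08  ]
side0 grip [0.4072 0.4164 0.136 ]
side0 mark [0.6644 0.1077 0.142 ]
```

Emit:
apply_moves([
  [0, 3.36, 3.04, 0, 0, 0, 0.142],
  [0, 3.36, 3.04, 0, 0, 0, 0.142],
  [0, 3.36, 3.04, 0, 0, 0, 0.142],
  [0, 3.36, 3.04, 0, 0, 0, 0.142],
  [0, 3.36, 3.04, 0, 0, 0, 0.142],
  [0, 3.36, 3.04, 0, 0, 0, 0.142],
  [0, 3.36, 3.04, 0, 0, 0, 0.142],
  [0, 3.36, 3.04, 0, 0, 0, 0.142],
  [0, 3.36, 3.04, 0, 0, 0, 0.142],
  [0, 3.36, 3.04, 0, 0, 0, 0.142],
])

```text
time_s: 1.1
ee_pos: [0.4661, -0.2291, 0.2303]
eef_rot: [-3.141, -0.0, 1.663]
force: [0.6, -1.1, 0.6]
grip_width: 0.094
grip_force: 0.0
```

Emit:
apply_moves([
  [85, 0, 0, 0, 0, 0, 0],
  [85, 0, 0, 0, 0, 0, 0],
  [85, 0, 0, 0, 0, 0, 0],
], grip_force=15)

```text
time_s: 1.4
ee_pos: [0.4644, -0.2312, 0.2302]
eef_rot: [-3.141, -0.0, 1.655]
force: [0.1, 0.1, -0.7]
grip_width: 0.0735
grip_force: 0.0
```

Run:
```python
from h import *
snap('wrist','w1');o=ctrl.get_obs();print(o['ee_pos'],o['eef_rot'],o['grip_width'],proj('w1',[.465,-.232,.054]))
```

```text
[ 0.46433615 -0.2314146   0.23039476] [-3.14136292e+00 -1.85596041e-05  1.65452936e+00] 0.06925360941824478 [325.44369264 221.44186485]
```

View pics/w1.png

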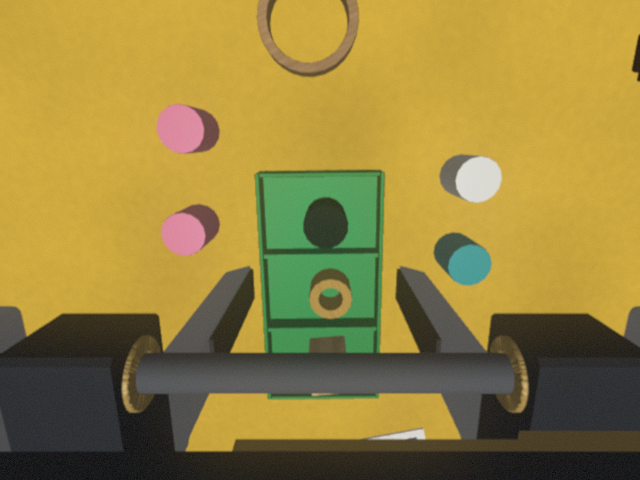

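The wrist view shows the pad at about (326,225) between the fingers. The top and base of the pad can't be told apart here, so I'll enlarge it.

Run:
```python
from h import *
i=cv2.imread('pics/w1.png')[180:270,260:390]
i=np.clip(i.astype(float)*3,0,255).astype('uint8')
cv2.imwrite('pics/w1c.png',cv2.resize(i,None,fx=6,fy=6,interpolation=cv2.INTER_CUBIC))
```

```text
(no output)
```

View pics/w1c.png

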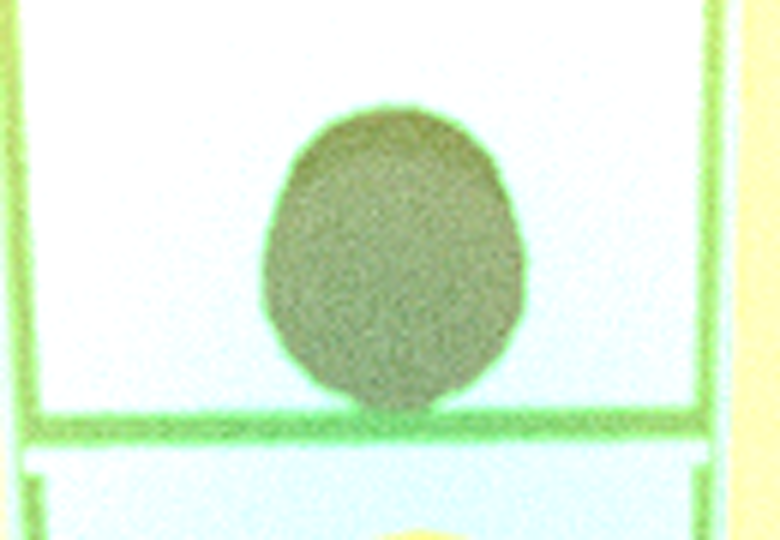

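The pad's top disc is centred at crop pixel (394,278), which is about (325.7,226.3) in the full picture.

Run:
```python
from h import *
a=pt('w1',325.7,226.3,.054);b=pt('w1',347.5,226.3,.054)
print(a,np.linalg.norm(b-a), pt('w1',262,175,.03),pt('w1',380,173,.03))
```

```text
[ 0.46561795 -0.23652259  0.054     ] 0.020009610810162483 [ 0.40154976 -0.19720575  0.03      ] [ 0.51315026 -0.18595142  0.03      ]
```

Emit:
apply_moves([
  [90, 0.1, -0.45, -3.4, 0, 0, 0],
  [90, 0, 0, -4, 0, 0, 0],
  [90, 0, 0, -4, 0, 0, 0],
  [90, 0, 0, -4, 0, 0, 0],
  [90, 0, 0, -3, 0, 0, 0],
  [90, 0, 0, 0, 0, 0, 0],
  [90, 0, 0, 0, 0, 0, 0],
])

```text
time_s: 2.15
ee_pos: [0.4659, -0.2359, 0.0473]
eef_rot: [3.141, 0.0, 1.655]
force: [1.0, -0.6, 0.1]
grip_width: 0.0608
grip_force: 0.0
```

Emit:
apply_moves([
  [200, 0, 0, 0, 0, 0, 0],
  [200, 0, 0, 0, 0, 0, 0],
  [200, 0, 0, 0, 0, 0, 0],
  [200, 0, 0, 0, 0, 0, 0],
  [200, 0, 0, 0, 0, 0, 0],
  [200, 0, 0, 0, 0, 0, 0],
  [200, 0, 0, 0, 0, 0, 0],
  [200, 0, 0, 0, 0, 0, 0],
], grip_force=15)

```text
time_s: 2.95
ee_pos: [0.4664, -0.2355, 0.0477]
eef_rot: [3.14, 0.001, 1.657]
force: [-2.8, -0.4, 7.8]
grip_width: 0.0421
grip_force: 15.0
```

Emit:
apply_moves([
  [200, 0, 0, 2, 0, 0, 0],
  [200, 0, 0, 4, 0, 0, 0],
  [200, 0, 0, 4, 0, 0, 0],
  [200, 0, 0, 4, 0, 0, 0],
  [200, 0, 0, 4, 0, 0, 0],
  [200, 0.8, 4.4, 1, 0, 0, 0],
  [200, 0.8, 4.4, 0, 0, 0, 0],
  [200, 0.8, 4.4, 0, 0, 0, 0],
  [200, 0.8, 4.4, 0, 0, 0, 0],
  [200, 0.8, 4.4, 0, 0, 0, 0],
])

```text
time_s: 3.95
ee_pos: [0.5059, -0.0133, 0.2371]
eef_rot: [3.141, 0.0, 1.657]
force: [0.1, 0.2, -0.4]
grip_width: 0.0418
grip_force: 15.0
```

Emit:
apply_moves([
  [200, 0.8, 4.4, 0, 0, 0, 0],
  [200, 0.8, 4.4, 0, 0, 0, 0],
  [200, 0.8, 4.4, 0, 0, 0, 0],
  [200, 0.8, 4.4, 0, 0, 0, 0],
  [200, 0, 3, 0, 0, 0, 0],
  [200, 0, 0, 0, 0, 0, 0],
  [200, 0, 0, 0, 0, 0, 0],
])

```text
time_s: 4.65
ee_pos: [0.5378, 0.1911, 0.2365]
eef_rot: [-3.142, 0.0, 1.658]
force: [0.2, -0.3, -1.3]
grip_width: 0.0415
grip_force: 15.0
```

Run:
```python
from h import *
snap('wrist','w2');o=ctrl.get_obs();print(o['ee_pos'],o['eef_rot'],o['grip_width'],o['grip_force'],proj('w2',[.538,.285,.079]))
```

```text
[0.5379111  0.19036807 0.23659079] [3.14157838e+00 1.85755113e-04 1.65682743e+00] 0.04188655752226979 14.999437183141708 [335.20125588 111.23782942]
```

View pics/w2.png

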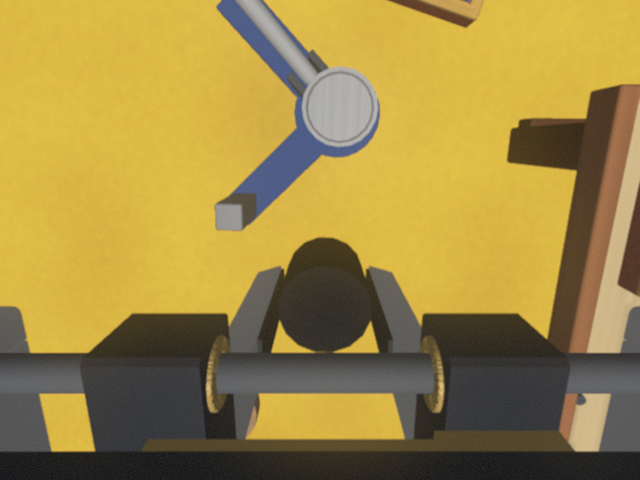

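The wrist view shows the saddle rim centred at (340,106), the post top at (230,216), and the held pad's top disc at about (325,306).

Run:
```python
from h import *
s=pt('w2',340,106.5,.079);p=pt('w2',230,216,.08);print(s,p,s-p,np.linalg.norm((s-p)[:2]),np.linalg.norm(pt('w2',378,106,.079)-pt('w2',302,106,.079)))
d=(s-p)[:2];print('yaw',np.arctan2(d[1],d[0])-np.pi/4)
# held pad top: expected z = 0.2366-0.0477+0.054
z=.2366-.0477+.054;print(z,pt('w2',325,306,z),pt('w2',371,306,z))
```

```text
[0.5414879  0.28891987 0.079     ] [0.45615183 0.19211541 0.08      ] [ 0.08533607  0.09680446 -0.001     ] 0.1290478539320035 0.06079584255558801
yaw 0.0628814841852322
0.2429 [0.53772751 0.19193517 0.2429    ] [0.55767235 0.1936709  0.2429    ]
```

Emit:
apply_moves([
  [200, 0.3, 3.2, 0, 0, 0, 0],
  [200, 0, 3.2, 0, 0, 0, 0],
  [200, 0, 3.2, 0, 0, 0, 0],
  [200, 0, 0, -3, 0, 0, 0],
  [200, 0, 0, -4, 0, 0, 0],
  [200, 0, 0, -3, 0, 0, 0],
  [200, 0, 0, -1, 0, 0, 0],
  [200, 0, 0, -0.4, 0, 0, 0],
  [200, 0, 0, 0, 0, 0, 0],
  [200, 0, 0, 0, 0, 0, 0],
])

```text
time_s: 5.7
ee_pos: [0.5418, 0.2869, 0.1242]
eef_rot: [3.139, -0.001, 1.656]
force: [-0.1, 0.8, -0.5]
grip_width: 0.0422
grip_force: 15.0
```

Emit:
apply_moves([
  [200, 0, 0, -0.3, 0, 0, 0],
  [200, 0, 0, -0.2, 0, 0, 0],
])

```text
time_s: 5.9
ee_pos: [0.5414, 0.287, 0.1183]
eef_rot: [3.14, -0.001, 1.657]
force: [-2.8, -1.5, 19.8]
grip_width: 0.0417
grip_force: 15.0
```

Emit:
apply_moves([
  [200, 0, 0, 0.1, 0, 0, 0],
  [85, 0, 0, 0, 0, 0, 0],
  [85, 0, 0, 0, 0, 0, 0],
  [85, 0, 0, 0, 0, 0, 0],
  [85, 0, 0, 0, 0, 0, 0],
  [85, 0, 0, 0, 0, 0, 0],
])

```text
time_s: 6.5
ee_pos: [0.541, 0.2869, 0.1184]
eef_rot: [-3.142, 0.0, 1.657]
force: [-0.6, 0.2, -0.2]
grip_width: 0.0626
grip_force: 0.0
```

Emit:
apply_moves([
  [85, 0, 0, 2, 0, 0, 0],
  [85, 0, 0, 3, 0, 0, 0],
  [85, 0, 0, 4, 0, 0, 0],
  [60, -1, -3, 3, 0, 0, 0],
  [60, -1.5, -3.4, 0, 0, 0, 0],
  [60, -1.5, -3.4, 0, 0, 0, 0],
  [60, 0, 0, 0, 0, 0, 0],
  [60, 0, 0, 0, 0, 0, 0],
])

```text
time_s: 7.3
ee_pos: [0.5011, 0.1886, 0.2389]
eef_rot: [3.141, -0.0, 1.656]
force: [0.3, 0.0, -0.5]
grip_width: 0.0721
grip_force: 0.0
```

Run:
```python
from h import *
snap('wrist','w3');o=ctrl.get_obs();print(o['ee_pos'],o['eef_rot'],o['grip_width'])
```

```text
[0.50131247 0.18916305 0.23866611] [ 3.14104347e+00 -2.38931054e-04  1.65656919e+00] 0.07192270462768072
```

View pics/w3.png

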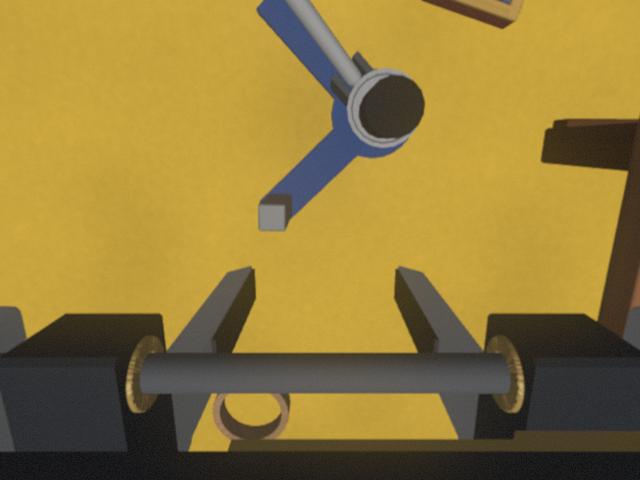

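The pad stands in the cup. Its top is at (391.5,106), the rim's left edge is at col 347 with its bottom at row 147, and the post top is at (272,217).

Run:
```python
from h import *
pad=pt('w3',391.5,106,.125);p=pt('w3',272,217,.08);print(pad,p)
for y in(.058,.075):
  c,s=np.cos(y),np.sin(y);print('saddle from post',p[:2]+np.array([[c,-s],[s,c]])@[.092,.092])
L=pt('w3',347,108,.079);B=pt('w3',385,147,.079);print(L,B,'centre',L[0]+.031,B[1]+.031)
```

```text
[0.53905293 0.28599892 0.125     ] [0.45524801 0.19161498 0.08      ]
saddle from post [0.5417603  0.28879329]
saddle from post [0.54009585 0.29024988]
[0.51101185 0.28611201 0.079     ] [0.5453975  0.25829065 0.079     ] centre 0.5420118450920408 0.2892906492581142
```

Emit:
apply_moves([
  [60, -4.55, 0.25, 0, 0, 0, 0],
  [60, 0, 0, -3.4, 0, 0, 0],
  [60, 0, 0, -4, 0, 0, 0],
  [60, 0, 0, -4, 0, 0, 0],
  [60, 0, 0, -4, 0, 0, 0],
  [60, 0, 0, -1.8, 0, 0, 0],
  [60, 0, 0, 0, 0, 0, 0],
  [60, 0, 0, 0, 0, 0, 0],
])

```text
time_s: 8.15
ee_pos: [0.456, 0.192, 0.0669]
eef_rot: [3.141, -0.0, 1.657]
force: [-0.2, -0.2, 0.1]
grip_width: 0.0716
grip_force: 0.0
```

Emit:
apply_moves([
  [255, 0, 0, 0, 0, 0, 0],
  [255, 0, 0, 0, 0, 0, 0],
  [255, 0, 0, 0, 0, 0, 0],
  [255, 0, 0, 0, 0, 0, 0],
  [255, 0, 0, 0, 0, 0, 0],
  [255, 0, 0, 0, 0, 0, 0],
  [255, 0, 0, 0, 0, 0, 0],
  [255, 0, 0, 0, 0, 0, 0],
], grip_force=25)

```text
time_s: 8.95
ee_pos: [0.4554, 0.1913, 0.0665]
eef_rot: [-3.141, 0.0, 1.657]
force: [-2.0, -2.1, 2.8]
grip_width: 0.0238
grip_force: 24.9
```

Emit:
apply_moves([
  [255, 0.3, -0.5, 0, 0, 0, 0],
  [255, 0.67, -1, 0, 0, 0, 0],
  [255, 0.67, -1, 0, 0, 0, 0],
  [255, 0.67, -1, 0, 0, 0, 0],
  [255, 0.67, -1, 0, 0, 0, 0],
  [255, 0.67, -1, 0, 0, 0, 0],
  [255, 0.67, -1, 0, 0, 0, 0],
  [255, 0.67, -1, 0, 0, 0, 0],
  [255, 0.67, -1, 0, 0, 0, 0],
  [255, 0.3, -0.5, 0, 0, 0, 0],
])

```text
time_s: 9.95
ee_pos: [0.5153, 0.1015, 0.0665]
eef_rot: [-3.141, -0.001, 1.658]
force: [-4.9, 10.8, 4.8]
grip_width: 0.0242
grip_force: 25.7
```

Emit:
apply_moves([
  [255, 0.3, -0.5, 0, 0, 0, 0],
  [255, 0.67, -1, 0, 0, 0, 0],
  [255, 0.67, -1, 0, 0, 0, 0],
  [255, 0.67, -1, 0, 0, 0, 0],
  [255, 0.67, -1, 0, 0, 0, 0],
  [255, 0.67, -1, 0, 0, 0, 0],
  [255, 0.3, -0.5, 0, 0, 0, 0],
  [255, 0, 0, 0, 0, 0, 0],
  [255, 0, 0, 0, 0, 0, 0],
])

```text
time_s: 10.85
ee_pos: [0.5549, 0.0413, 0.0666]
eef_rot: [3.141, 0.0, 1.658]
force: [-1.2, -0.2, 3.0]
grip_width: 0.0249
grip_force: 25.9
```

Run:
```python
from h import *
snap('top','t2');snap('side','s2');o=ctrl.get_obs();print(o['ee_pos'],o['eef_rot'],o['force'],o['grip_width'])
a=cv2.imread('pics/t2.png')[90:240,180:340];b=cv2.imread('pics/s2.png')[110:260,300:460]
f=lambda i:cv2.resize(i,(400,375),interpolation=cv2.INTER_CUBIC)
cv2.imwrite('pics/c2.png',np.hstack([f(a),f(b)]))
```

```text
[0.55475642 0.04131651 0.06654254] [3.14118841e+00 2.59469219e-04 1.65741959e+00] [-1.13499684  1.08125801  3.63290507] 0.024513150757329915
```

View pics/c2.png

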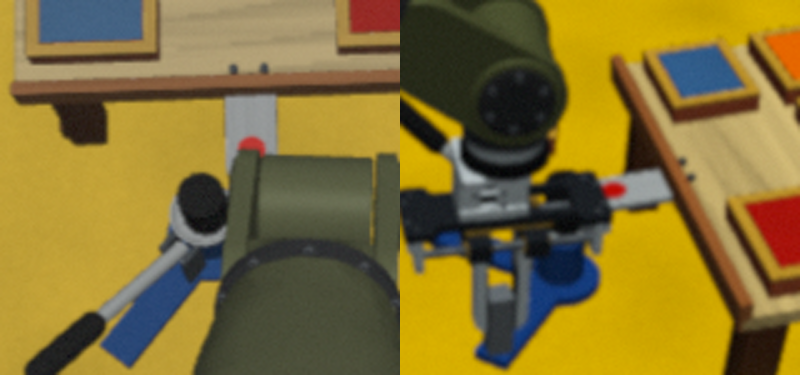

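In the left crop the pad top is at (203,199), which is top-camera (261.2,169.6). The cup rim's left edge is at col 170 and its bottom at row 246. The red mark is partly hidden, so its earlier reading of (281,150) stands.

Run:
```python
from h import *
m=pt('top0',281,150,.142);p=pt('t2',261.2,169.6,.125);L=pt('t2',180+170/2.5,90+214/2.5,.079);B=pt('t2',180+200/2.5,90+246/2.5,.079)
print(m,p,L,B,m-p)
i=cv2.imread('pics/top0.png').astype(int);k=(i[:,:,2]>150)&(i[:,:,1]<90)&(i[:,:,0]<90);k[:,:265]=0;k[:,300:]=0;k[:140]=0;k[165:]=0
v,u=np.nonzero(k);print(u.mean(),v.mean(),len(u))
i=cv2.imread('pics/side0.png').astype(int);k=(i[:,:,2]>150)&(i[:,:,1]<90)&(i[:,:,0]<90);k[:,:370]=0;k[:,400:]=0;k[:175]=0;k[195:]=0
v,u=np.nonzero(k);print(u.mean(),v.mean(),len(u),pt('side0',u.mean(),v.mean(),.142))
```

```text
[0.66335032 0.10251378 0.142     ] [0.62390048 0.14385279 0.125     ] [0.6249345  0.17831642 0.079     ] [0.59627227 0.14958628 0.079     ] [ 0.03944983 -0.04133901  0.017     ]
280.10227272727275 149.5568181818182 88
384.8181818181818 185.5 44 [0.66432155 0.10971915 0.142     ]
```

Run:
```python
from h import *
g=pt('t2',180+66/2.5,90+344/2.5,.136);s=np.array([.627,.147]);d=g[:2]-s;print(g,d,np.hypot(*d),np.arctan2(d[1],d[0])-3*np.pi/4)
g=pt('top0',127,261,.136);d=g[:2]-[.5393,.2852];print(d,np.hypot(*d),np.arctan2(d[1],d[0])-3*np.pi/4)
for y in(.086,.12,.15,.18):
  c,s=np.cos(y),np.sin(y);S=np.array([.5548,.0413])+np.array([[c,-s],[s,c]])@[.092,.092]
  print(y,S,'rim L,B,pad',proj('t2',[S[0],S[1]+.031,.079]),proj('t2',[S[0]-.031,S[1],.079]),proj('t2',[*S,.125]))
```

```text
[0.4893637 0.2473986 0.136    ] [-0.1376363  0.1003986] 0.1703632235727437 0.15518024258515606
[-0.12658062  0.11835267] 0.1732916847292615 0.033579980446774904
0.086 [0.63855774 0.14086224] rim L,B,pad [251.30979808 169.92003087] [264.25053158 183.69869959] [263.03689453 163.17730738]
0.12 [0.63512487 0.14365192] rim L,B,pad [249.95829303 171.32829012] [262.89829536 185.12432196] [261.63583403 164.64033994]
0.15 [0.63201863 0.14601525] rim L,B,pad [248.80581572 172.60686247] [261.74563929 186.41868666] [260.4414516  165.96871183]
0.18 [0.6288429  0.14828434] rim L,B,pad [247.69196085 173.91809084] [260.63204424 187.74613685] [259.28743958 167.33108099]
```

Emit:
apply_moves([
  [255, 0, 0, 0, 0, 0, 0],
  [255, 0.3, -0.35, 0, 0, 0, 0],
  [255, 0.5, -0.6, 0, 0, 0, 0],
  [255, 0.5, -0.6, 0, 0, 0, 0],
  [255, 0.5, -0.6, 0, 0, 0, 0],
  [255, 0.5, -0.6, 0, 0, 0, 0],
  [255, 0.5, -0.6, 0, 0, 0, 0],
  [255, 0.5, -0.5, 0, 0, 0, 0],
  [255, 0.3, -0.3, 0, 0, 0, 0],
  [255, 0, 0, 0, 0, 0, 0],
], grip_force=55)

```text
time_s: 11.95
ee_pos: [0.5904, 0.0004, 0.0666]
eef_rot: [-3.14, -0.001, 1.657]
force: [-5.3, 5.7, 7.6]
grip_width: 0.0241
grip_force: 55.1
```

Run:
```python
from h import *
snap('top','t3');snap('side','s3');o=ctrl.get_obs();print(o['ee_pos'],o['eef_rot'],o['force'],o['grip_width'])
a=cv2.imread('pics/t3.png')[100:250,180:340];b=cv2.imread('pics/s3.png')[110:260,300:460]
f=lambda i:cv2.resize(i,(400,375),interpolation=cv2.INTER_CUBIC)
cv2.imwrite('pics/c3.png',np.hstack([f(a),f(b)]))
```

```text
[5.90334019e-01 4.69512495e-04 6.65543145e-02] [-3.14076349e+00 -8.57993665e-04  1.65740198e+00] [-4.91070892  5.52749693  7.00963107] 0.024480109786711942
```

View pics/c3.png

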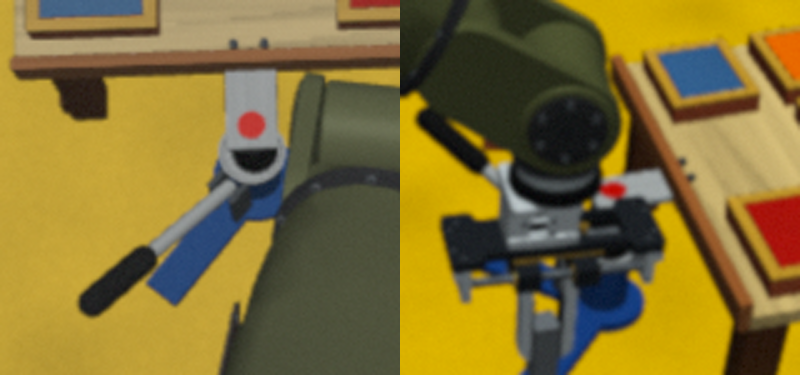

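In the left crop the rim spans cols 219-287 with its bottom at row 185. The red mark is at (251,125), and the handle grip centre is near (118,281).

Run:
```python
from h import *
P=lambda u,v,z:pt('t3',180+u/2.5,100+v/2.5,z)
l=P(219,158,.079);r=P(287,158,.079);b=P(253,185,.079);m=P(251,125,.142)
s=np.array([b[0]+.031,(l[1]+r[1])/2]);print(l,r,b,'saddle',s,'mark',m,m[:2]-s)
g=P(118,281,.136);d=g[:2]-s;print(g,np.hypot(*d),np.arctan2(d[1],d[0])-3*np.pi/4)
```

```text
[0.65590434 0.13644067 0.079     ] [0.65841854 0.07549824 0.079     ] [0.63174023 0.10451169 0.079     ] saddle [0.66274023 0.10596945] mark [0.66329809 0.10378648 0.142     ] [ 0.00055786 -0.00218298]
[0.52354544 0.20697558 0.136     ] 0.17198088912298912 0.15766672969896778
```

Emit:
apply_moves([
  [120, 0, 0, 0, 0, 0, 0],
  [120, 0, 0, 0, 0, 0, 0],
  [120, 0, 0, 0, 0, 0, 0],
  [120, 0, 0, 0, 0, 0, 0],
  [120, 0, 0, 2, 0, 0, 0],
  [120, 0, 0, 4, 0, 0, 0],
  [120, 0, 0, 4, 0, 0, 0],
  [120, 0, 0, 4, 0, 0, 0],
  [255, -1, 3, 3.4, 0, 0, 0],
  [255, -1, 3, 0, 0, 0, 0],
])

```text
time_s: 13.05
ee_pos: [0.5717, 0.0601, 0.2454]
eef_rot: [3.134, 0.0, 1.655]
force: [-0.4, 1.6, -0.0]
grip_width: 0.037
grip_force: 0.0
```

Emit:
apply_moves([
  [255, -1, 3, 0, 0, 0, 0],
  [255, -1, 3, 0, 0, 0, 0],
  [255, -1, 3, 0, 0, 0, 0],
  [255, -1, 3, 0, 0, 0, 0],
  [255, -0.6, 2.9, 0, 0, 0, 0],
  [255, 0, 0, 0, 0, 0, 0],
  [255, 0, 0, 0, 0, 0, 0],
], grip_force=10)

```text
time_s: 13.75
ee_pos: [0.5246, 0.2089, 0.2404]
eef_rot: [-3.142, 0.0, 1.658]
force: [-0.7, -0.3, -0.3]
grip_width: 0.0006
grip_force: 0.0
```

Run:
```python
from h import *
snap('wrist','w4');o=ctrl.get_obs();print(o['ee_pos'],o['eef_rot'],o['force'],o['grip_width'],proj('w4',[.525,.208,.136]),proj('w4',[.664,.1055,.142]))
```

```text
[0.52477329 0.20831819 0.24033618] [-3.14149225e+00  2.39655659e-04  1.65671788e+00] [ 0.42468393 -0.20334049 -0.03634008] 0.0004982696414037683 [325.28848283 242.33775544] [490.11623413 384.31615245]
```

View pics/w4.png

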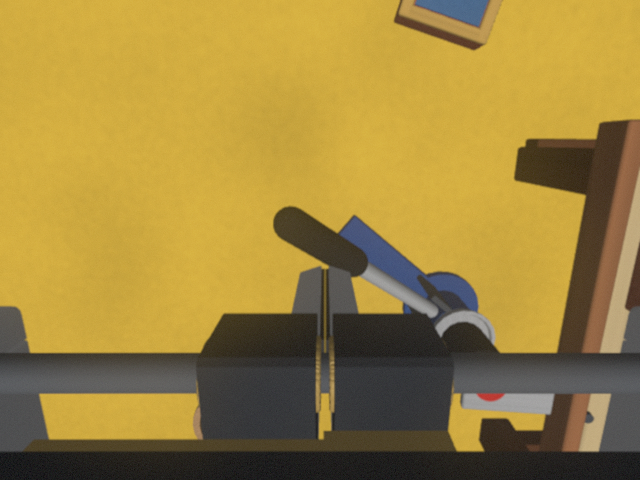

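The grip is centred under the fingertips at (321,242), and the prediction was (325,242). I'll press along the arc.

Emit:
apply_moves([
  [255, 0, 0, -3, 0, 0, 0],
  [255, 0, 0, -3, 0, 0, 0],
  [255, 0, 0, -0.6, 0, 0, 0],
  [255, -0.42, 0.3, -1, 0, 0, 0],
  [255, -0.36, 0.26, -1.1, 0, 0, 0],
  [255, -0.3, 0.2, -1.1, 0, 0, 0],
  [255, -0.2, 0.15, -1.1, 0, 0, 0],
  [255, -0.15, 0.1, -1.1, 0, 0, 0],
  [255, -0.05, 0.05, -1.1, 0, 0, 0],
  [255, 0, 0, 0, 0, 0, 0],
])

```text
time_s: 14.8
ee_pos: [0.5096, 0.2203, 0.1094]
eef_rot: [3.141, -0.001, 1.657]
force: [-3.1, 2.6, 9.4]
grip_width: 0.0005
grip_force: 4.3
```

Emit:
apply_moves([
  [255, 0, 0, -1, 0, 0, 0],
  [255, 0, 0, -1, 0, 0, 0],
  [255, 0, 0, -0.5, 0, 0, 0],
  [255, 0, 0, 0, 0, 0, 0],
  [255, 0, 0, 0, 0, 0, 0],
])

```text
time_s: 15.3
ee_pos: [0.5097, 0.2207, 0.0855]
eef_rot: [3.141, -0.002, 1.657]
force: [-5.4, 5.0, 9.8]
grip_width: 0.0004
grip_force: 5.0
```

Emit:
apply_moves([
  [255, -0.1, 0.08, -0.2, 0, 0, 0],
  [255, 0, 0, -0.1, 0, 0, 0],
  [255, 0, 0, 0, 0, 0, 0],
  [255, 0, 0, 0, 0, 0, 0],
])

```text
time_s: 15.7
ee_pos: [0.5095, 0.221, 0.0833]
eef_rot: [3.138, -0.001, 1.657]
force: [-3.7, 1.0, 14.6]
grip_width: 0.0005
grip_force: 7.1
```

Run:
```python
from h import *
snap('top','t4');snap('side','s4');o=ctrl.get_obs();print(o['ee_pos'],o['force'])
a=cv2.imread('pics/t4.png')[100:250,180:340];b=cv2.imread('pics/s4.png')[90:240,300:460]
f=lambda i:cv2.resize(i,(400,375),interpolation=cv2.INTER_CUBIC)
cv2.imwrite('pics/c4.png',np.hstack([f(a),f(b)]))
print(proj('s4',[.664,.1075,.142]),proj('s4',[.664,.1075,.168]))
```

```text
[0.50949199 0.22101311 0.0833135 ] [-2.3607681   1.42788115 13.81797226]
[384.8519336  186.06504566] [385.84508968 176.60330328]
```

View pics/c4.png

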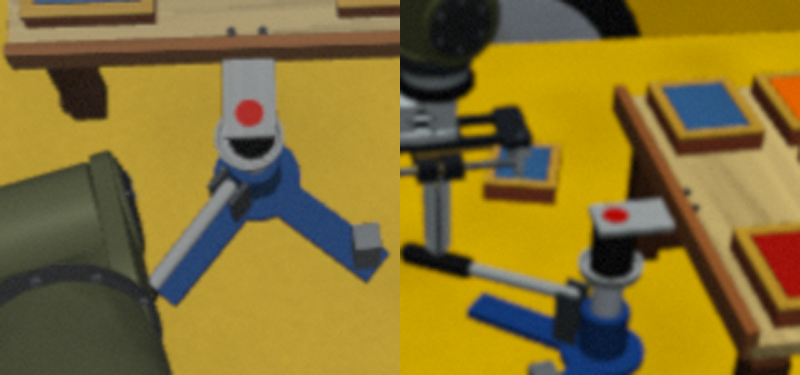

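The shelf is raised: the mark is at side pixel (386,176), matching the level prediction of (386,176.6). The pad is upright in the saddle under the lug, so I'll release slowly along the arc.

Emit:
apply_moves([
  [255, 0, 0, 1, 0, 0, 0],
  [255, 0.05, 0, 1.1, 0, 0, 0],
  [255, 0.1, -0.08, 1.1, 0, 0, 0],
  [255, 0.1, -0.1, 1.1, 0, 0, 0],
  [255, 0.2, -0.15, 1.1, 0, 0, 0],
  [255, 0.25, -0.2, 1.1, 0, 0, 0],
  [255, 0.3, -0.25, 1.1, 0, 0, 0],
  [255, 0.4, -0.3, 1.1, 0, 0, 0],
  [255, 0.2, -0.1, 1.1, 0, 0, 0],
  [255, 0, 0, 1, 0, 0, 0],
])

```text
time_s: 16.8
ee_pos: [0.5246, 0.2083, 0.19]
eef_rot: [-3.141, 0.0, 1.657]
force: [0.6, 1.0, -0.3]
grip_width: 0.0009
grip_force: 0.0
```

Emit:
apply_moves([
  [255, 0, 0, 1, 0, 0, 0],
  [255, 0, 0, 1, 0, 0, 0],
  [255, 0, 0, 0, 0, 0, 0],
  [255, 0, 0, 0, 0, 0, 0],
  [255, 0, 0, 0, 0, 0, 0],
  [255, 0, 0, 0, 0, 0, 0],
])

```text
time_s: 17.4
ee_pos: [0.5246, 0.2084, 0.2089]
eef_rot: [-3.141, 0.0, 1.657]
force: [-0.5, -0.7, -0.7]
grip_width: 0.0009
grip_force: 0.0
```

Run:
```python
from h import *
snap('top','t5');snap('side','s5');o=ctrl.get_obs();print(o['ee_pos'],o['force'])
a=cv2.imread('pics/t5.png')[100:250,180:340];b=cv2.imread('pics/s5.png')[90:240,300:460]
f=lambda i:cv2.resize(i,(400,375),interpolation=cv2.INTER_CUBIC)
cv2.imwrite('pics/c5.png',np.hstack([f(a),f(b)]))
```

```text
[0.52472453 0.20842566 0.20908037] [ 0.01673783  0.52166875 -0.09620643]
```

View pics/c5.png

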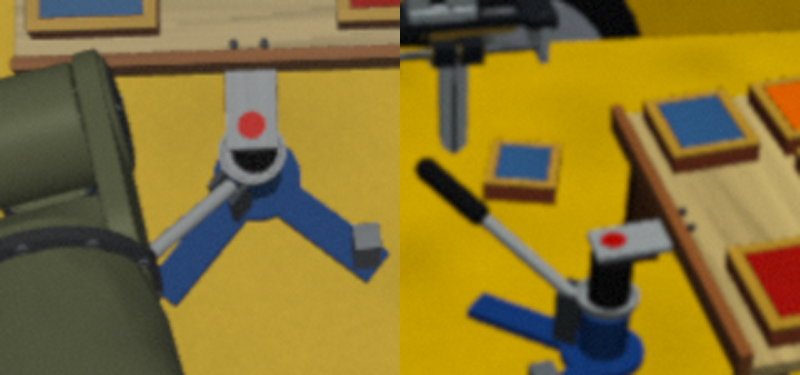

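The handle is back up, the shelf is down, and the jack and pad haven't shifted. Now the second stroke.

Emit:
apply_moves([
  [255, 0, 0, -2.4, 0, 0, 0],
  [255, 0, 0, -1, 0, 0, 0],
  [255, -0.42, 0.3, -1, 0, 0, 0],
  [255, -0.36, 0.26, -1.1, 0, 0, 0],
  [255, -0.3, 0.2, -1.1, 0, 0, 0],
  [255, -0.25, 0.18, -1.1, 0, 0, 0],
  [255, -0.2, 0.15, -1.1, 0, 0, 0],
  [255, -0.07, 0.1, -1.1, 0, 0, 0],
  [255, 0, 0, -1, 0, 0, 0],
  [255, 0, 0, -1, 0, 0, 0],
])

```text
time_s: 18.5
ee_pos: [0.5081, 0.2214, 0.0906]
eef_rot: [-3.141, -0.001, 1.657]
force: [-6.6, 4.5, 9.9]
grip_width: 0.0004
grip_force: 5.2
```

Emit:
apply_moves([
  [255, 0, 0, -0.5, 0, 0, 0],
  [255, 0, 0, -0.2, 0, 0, 0],
  [255, 0, 0, -0.1, 0, 0, 0],
  [255, 0, 0, 0, 0, 0, 0],
  [255, 0, 0, 0, 0, 0, 0],
  [255, 0, 0, 0, 0, 0, 0],
  [255, 0, 0, 0, 0, 0, 0],
])

```text
time_s: 19.2
ee_pos: [0.5081, 0.2215, 0.0832]
eef_rot: [-3.141, -0.001, 1.657]
force: [-8.1, 3.7, 12.5]
grip_width: 0.0003
grip_force: 6.8
```

Run:
```python
from h import *
snap('side','s6');o=ctrl.get_obs();print(o['time_s'],o['ee_pos'],o['force'])
for n in('s4','s5','s6'):
    i=cv2.imread(f'pics/{n}.png').astype(int);k=(i[:,:,2]>150)&(i[:,:,1]<90)&(i[:,:,0]<90);k[:,:370]=0;k[:,400:]=0;k[:165]=0;k[195:]=0
    v,u=np.nonzero(k);print(n,u.mean(),v.mean(),len(u))
a,b=[cv2.imread(f'pics/{n}.png')[160:260,370:470].astype(float) for n in('s4','s6')];print('diff s4-s6',abs(a-b).mean())
```

```text
19.25 [0.50812886 0.22142655 0.08320885] [-8.27756858  3.56114339 12.83154361]
s4 385.72340425531917 175.63829787234042 47
s5 384.8936170212766 185.51063829787233 47
s6 385.72340425531917 175.63829787234042 47
diff s4-s6 1.5525
```

```bash
python3 -c "
from station import ctrl
print(ctrl.hand_in())"
```

```text
the job is handed in; nothing more can be done
None
```

I handed the job in at about 19 s with the handle held fully down; the pad is upright in the saddle under the lift mark and the shelf is raised level. The judge's result was not shown.

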